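# Charge a mug with chocolates and start the brewer

### The job

Make a hot chocolate: take the white mug and, holding it under the spout of the chocolate dispenser, push the dispenser's paddle back with the mug so that one portion of three drops in, then draw the mug away so that the shutter closes. Stand the mug upright under the nozzle of the pod brewer, centred on its drip tray, let go of it and press the button on top of the brewer. Spill nothing, draw only the one portion, and leave the other things on the table where they are.

Things in the scene. Friction and masses are not known exactly. Their poses are not given: they have to be found in the camera images.
- mug: The loose white ceramic mug, about 0.22 kg: outer diameter 80 mm, 88 mm high, inner radius about 35 mm, inner floor 6 mm above the foot. Origin at the centre of its underside, z up through the mouth, handle to its own -x. It starts upright on the table, handle roughly towards the robot, in one of two areas (the steel tumbler stands in the other)
- mug_handle (a point): Middle of the upright bar of the mug's handle, 67 mm to -x of the mug's axis, 46 mm above its underside. Bar 13 mm wide (along the mug's y), 10 mm thick (x), 56 mm tall, 22 mm clear of the mug's wall. Under the dispenser and the brewer there is room for the gripper only if the tool leans back, 25 to 45 degrees from vertical, its upper end away from the mug
- dispenser: Fixed portion dispenser, 368 mm high: steel base plate 8 mm thick, two steel posts, clear square measuring tube under a clear hopper (diameter 140 mm at 310 mm up). Origin on the table, under the axis of the spout; +x runs from the open front (facing the robot) to the posts, 95 mm behind the axis. At rest the shutter's upper blade juts out 60 mm in front of the axis, 210 mm up. Base plate: 75 mm in front, 70 mm to each side
- spout (a point): The middle of the spout's lower mouth (28 mm square), on the dispenser's axis, 121.5 mm above the table. The mug, with its rim at 88 mm, passes below it if its underside is 10 to 30 mm above the table
- paddle (a point): Middle of the front face of the black paddle that hangs from the shutter on two wires, 70 mm above the table; plate 72 mm wide, 40 mm tall. At rest its face is 1.5 mm behind the spout's axis; it moves with the shutter. With the shutter pushed back 38 mm by the mug's wall, the mug is centred under the spout
- shutter (a joint): Travel of the sliding shutter along the dispenser's +x, m: 0 = closed (spring, about 2 N), 0.042 = stop. At about 0.030 the lower blade lets the three chocolates in the tube go, while an upper blade holds back the rest; the spring then pushes with about 5 N and shuts it when the mug is drawn off. That reloads the tube: a second push would drop more
- brewer: Fixed black pod brewer: 124 mm wide, 320 mm deep with its tank, 268 mm high without the button. Origin on the table, under its nozzle; +x runs from the open front (facing the robot) to the back. The head overhangs the tray from 165 mm above the table, reaching 55 mm in front of the nozzle; nozzle tip at 150 mm; column 58 mm behind the nozzle
- tray (a point): The middle of the drip tray's grate, under the nozzle, 28 mm above the table; the grate reaches 62 mm in front, 54 mm behind and 55 mm to each side of it
- brew_top (a point): The centre of the top of the brewer's round button (diameter 28 mm, pressed straight down), about 290 mm above the table, 24 mm in front of the nozzle
- brew (a joint): Travel of the brewer's button, in m: 0 = up, 0.006 = fully down, about 5 N; it springs back
- tumbler: Bystander: loose steel tumbler without a handle, diameter 72 mm, 95 mm high; origin under its centre
- food_can: Bystander: loose food can, diameter 74 mm, 110 mm high; origin under its centre
- shaker: Bystander: loose glass jar with steel cap, diameter 56 mm, 130 mm high; origin under its centre
- paper_cups: Bystander: loose nest of upturned paper cups, diameter 82 mm, 138 mm high; origin under its centre
- disher: Bystander: loose ice-cream disher with a black handle, lying, 230 mm long, 30 mm high; origin on the table near its middle, bowl to its +x
- small_bowl: Bystander: loose steel bowl, diameter 90 mm, 40 mm high; origin under its centre
- choc1: Chocolate ball 1, diameter 25 mm, about 10 g, waiting in the measuring tube, lowest first: the portion; origin at its centre
- choc2: Chocolate ball 2, diameter 25 mm, about 10 g, waiting in the measuring tube, lowest first: the portion; origin at its centre
- choc3: Chocolate ball 3, diameter 25 mm, about 10 g, waiting in the measuring tube, lowest first: the portion; origin at its centre
- choc4: Chocolate ball 4, diameter 25 mm, about 10 g, in the hopper above, to stay there; origin at its centre
- choc5: Chocolate ball 5, diameter 25 mm, about 10 g, in the hopper above, to stay there; origin at its centre
- choc6: Chocolate ball 6, diameter 25 mm, about 10 g, in the hopper above, to stay there; origin at its centre
- choc7: Chocolate ball 7, diameter 25 mm, about 10 g, in the hopper above, to stay there; origin at its centre
Things that resemble listed ones, but are neither listed nor needed, are in the scene too. Leave any green or red look-alike of the mug alone.

How it is judged (in metres and radians):
On the way, in this order (a step that is already met when the one before it is completed fails the run):
1. the mug, held by the robot under the spout (within 30 mm of its axis), has the shutter pushed open by 30 mm or more (value of joint shutter above 0.03 m and horizontal distance between mug and spout below 0.03 m and contact force between the fingers and mug above 0.5 N), for 0.1 s.
2. the three chocolates lie in the mug and the shutter has closed again (within 3 mm) (horizontal distance between each of choc1, choc2, choc3 and mug below 0.036 m and z of choc1 in the frame of mug between 0.01 and 0.08 m and z of choc2 in the frame of mug between 0.01 and 0.08 m and z of choc3 in the frame of mug between 0.01 and 0.08 m and value of joint shutter below 0.003 m), for 0.2 s.
3. the mug, with the chocolates, stands upright on the drip tray within 20 mm of the nozzle's axis, let go (horizontal distance between each of choc1, choc2, choc3 and mug below 0.036 m and z of choc1 in the frame of mug between 0.01 and 0.08 m and z of choc2 in the frame of mug between 0.01 and 0.08 m and z of choc3 in the frame of mug between 0.01 and 0.08 m and horizontal distance between mug and tray below 0.02 m and height (world z) of mug between 0.024 and 0.033 m and angle between mug's own z axis and vertical below 0.08 rad and contact force between the fingers and mug below 0.1 N), for 0.3 s.
4. the brewer's button is pressed down by at least 4.5 mm (value of joint brew above 0.0045 m).
At the end, for the whole second after the job is handed in: Chocolates 1 to 3 lie in the mug and 4 to 7 are still in the dispenser, whose shutter is closed (within 3 mm); the mug stands upright (within 0.08 rad), at rest on the drip tray, within 20 mm of the nozzle's axis; the button has been pressed and has come up again (all of step 2 and horizontal distance between each of choc4, choc5, choc6, choc7 and dispenser below 0.07 m and height (world z) of each of choc4, choc5, choc6, choc7 above 0.13 m and horizontal distance between mug and tray below 0.02 m and height (world z) of mug between 0.024 and 0.033 m and angle between mug's own z axis and vertical below 0.08 rad and linear speed of mug below 0.02 m/s and value of joint brew below 0.002 m); the robot touches nothing.
It fails at once if a bystander (tumbler, can, glass jar, paper cups, disher or small bowl) is moved by more than 40 mm (distance of any of tumbler, food_can, shaker, paper_cups, disher, small_bowl from where it was at the start of the episode above 0.04 m).
It also fails if it takes over 64 s, if anything falls off the work surface, if the arm or the gripper's body presses on something with over 40 N, if the wrist force passes 120 N, or if a joint passes its speed limit or range.

### The arm

A 6-joint arm with a two-finger parallel gripper is mounted at the origin on the work surface. World frame = base frame: x ahead of the robot, y to its left, z up, the work surface at z = 0. Lengths are in mm, angles in rad, forces in N, time in s.
With the tool pointing down it reaches from about 300 to 775 mm from the base axis. Payload 14.6 kg.
Tool frame: the origin (TCP) lies midway between the tips of the shut fingers; the grasp point (between the pads) lies 19 mm behind it (manip.hold_point_z is the distance from the TCP to the grasp point, in mm); z points along the fingers, y is the direction in which the jaws open and shut (so a half turn about z gives the same grasp; the last joint's range is limited). The gripper opens to 94 mm and grips with 3 to 60 N. Pads are 16 mm wide; open, the fingers measure 119 mm over their backs; the gripper's body (75 mm by 177 mm) begins 78 mm behind the grasp point.
Start: joints at [1.039, 0.3, 1.521, -0, 1.321, -0.067], TCP at [246.53, 491.642, 205.446] pointing down, gripper open.
Joint ranges: [-3.03, 3.03], [-0.79, 2.21], [0.23, 2.52], [-1.04, 4.18], [0, 3.07], [-2.55, 2.55]. Speed limits (rad/s): [2.22, 2.22, 2.57, 3.14, 3.14, 3.14].

### API

Orientations are given as [roll, pitch, yaw] about the fixed x, y, z axes, in that order (R = Rz(yaw) Ry(pitch) Rx(roll)).
In Python, from cell import manip gives the robot as it stands.
- The arm moves only by the shell command python3 -m crank 'ROWS' [OPENING] [FORCE]. ROWS is JSON, a list of rows, each an object with "offset": the shift along the world's x, y, z in m, a list of three; "spin": the turn about the world's z in degrees. In form: [{"offset": [dx, dy, dz], "spin": spin}, ...]. A call has exactly 8 rows; each row is the pose to reach, as a shift and turn from the pose measured when the call began; what a row does not reach only later rows make up. A row lasts 1/12 s, in which the tool goes at most 41.7 mm and 7.16 degrees, less where a joint would pass 70% of its speed; a pose out of reach is approached as far as the arm can. A call with a gripper value outside its range is refused whole. OPENING is the opening, from 0 (shut) to 1 (fully open), set as the call begins (- or left out, the last holds). The fingers move at their own pace and stop on an object; FORCE is the grip in N (left out, the last holds). Time passes only in rows, so rows that repeat a pose let the fingers close, or fill a call up. It gives the time, the measured TCP pose, the force and the opening at its end, in the units of the state.
- manip.read_state(): the state, without advancing time (a new reading comes with each control period).
- manip.camera(name): name is "side" or "top"; returns a dict with "pixels" (420x560x3 uint8, red, green, blue), "fx", "fy", "cx", "cy" (pixels), "k1" (the pictures are not rectified: a ray, as slopes to the right and down, at radius r is drawn at 1 + k1 r^2 times it, then the intrinsics apply), "extrinsics" (4x4, takes a point from world to camera coordinates). Camera axes: x right, y down, z forward; pixel columns grow to the right and rows downward; lengths in mm; the calibration is good to about 2 mm. A picture is of the moment at which its call begins. There is no depth.
- manip.sign_off(): hands the job in, once; it reports no verdict.
Trained networks look in a picture, given as the dict that the camera call returned (one of the last four; its "shot" number tells which), for a name from the list of things; names that differ only in an ending like _2 or _b are one class to them, and where a whole thing is asked for, a point or a joint stands for the part that bears it (a point fixed in the world has none). Each returns a list of dicts, best first, with "conf" (0 to 1); they miss things now and then, are a little off and sometimes report something else, mostly with a low value. They report only what shows in the picture. A call takes as long as a camera call. They do not tell look-alikes from the thing itself.
- manip.search_frame(picture, name): "location" ([x, y, z] in mm, in world coordinates, good to about 4 mm: the middle of the surface that is visible of it).
- manip.masks_of(picture, name): "mask" (420x560 bool, what is visible of it).
The state is a dict: "clock": time; "joints": joint angles; "qd": joint speeds; "effort": joint torques, N m; "eef_pos": TCP position; "eef_rot": TCP orientation; "wrist_force": force on the tool from outside, world axes, zero at the start; "moment": the same for the moment, N m; "finger_gap": finger opening in mm.
Only numpy, scipy, OpenCV 4.12 (cv2) and the standard library are available. Lean on these libraries where they do the work, as an engineer would, in place of code of your own. Each camera call takes 0.05 s, during which the arm holds its last target. There are 200 camera calls.

## Working session

There is one attempt and no reset: what is moved stays moved. The work goes in short steps, Python scripts to look and compute and a shell command to move; the robot and the scene stay as the last step left them, time stands still between calls to the robot, and variables do not carry over. Pictures are saved under pics/ and viewed, about 8 in all and at most 12, crops included, and the job is handed in when it is done.

```bash
ls; mkdir -p pics; python3 -m crank --help 2>&1 | head -30; python3 - <<'E'
from cell import manip
import cv2,numpy as np
s=manip.read_state(); print(s); print([a for a in dir(manip) if a[0]!='_'], manip.hold_point_z)
ims=[]
for n in("side","top"):
    p=manip.camera(n); cv2.imwrite(f"pics/{n}0.png",p["pixels"][:,:,::-1])
    print(n,p["fx"],p["fy"],p["cx"],p["cy"],p["k1"],np.round(p["extrinsics"],3).tolist())
    for t in "mug mug_handle dispenser spout paddle brewer tray brew_top tumbler food_can shaker paper_cups disher small_bowl".split():
        print(t,[(round(d["conf"],2),np.round(d["location"]).tolist()) for d in manip.search_frame(p,t)][:4])
E
```

```text
pics
invalid input: not JSON, or not a number
{'clock': 0.0, 'joints': array([ 1.03939844e+00,  3.00482934e-01,  1.52155927e+00,  5.74135779e-06,
        1.32067843e+00, -6.66233589e-02]), 'qd': array([-0.00088203, -0.00014258,  0.00131963, -0.00059072,  0.00028984,
       -0.00215395]), 'effort': array([ 5.34827086e-05, -5.31811917e+01, -3.52742350e+01,  7.08591426e-02,
        2.43961997e-02, -7.54084249e-05]), 'eef_pos': array([246.40836524, 491.43655165, 204.88905753]), 'eef_rot': array([-3.14046755e+00, -8.06430625e-05,  2.67681665e+00]), 'wrist_force': array([-0.0481736 ,  0.02717699,  0.57498596]), 'moment': array([ 0.05997524, -0.03002535,  0.00920578]), 'finger_gap': 94.18490607297086}
['Unreachable', 'camera', 'hold_point_z', 'masks_of', 'read_state', 'search_frame', 'sign_off'] 18.8
side 419.3876600689192 419.3876600689192 280.79943502960407 213.0479018411228 -0.10698266105696337 [[-0.609, 0.793, 0.005, 381.577], [0.756, 0.583, -0.297, -344.315], [-0.238, -0.177, -0.955, 1560.414], [0.0, 0.0, 0.0, 1.0]]
mug [(0.69, [524.0, -417.0, 44.0]), (0.58, [390.0, -521.0, 52.0]), (0.
[... 974 characters left out ...]
395.0, -527.0, 40.0])]
mug_handle [(0.94, [391.0, -530.0, 44.0]), (0.85, [529.0, -420.0, 35.0]), (0.81, [444.0, -213.0, 12.0])]
dispenser [(0.66, [662.0, 37.0, 352.0])]
spout [(0.83, [660.0, 34.0, 351.0])]
paddle [(0.42, [618.0, 32.0, 211.0])]
brewer [(0.92, [554.0, 446.0, 271.0])]
tray []
brew_top [(0.52, [539.0, 376.0, 294.0])]
tumbler [(0.7, [584.0, -207.0, 27.0]), (0.49, [531.0, -420.0, 33.0])]
food_can [(0.66, [712.0, -168.0, 111.0]), (0.19, [529.0, -423.0, 35.0])]
shaker [(0.61, [629.0, -311.0, 137.0]), (0.15, [585.0, -208.0, 25.0])]
paper_cups [(0.59, [674.0, 271.0, 126.0]), (0.36, [757.0, -301.0, 20.0])]
disher [(0.59, [370.0, 115.0, 26.0])]
small_bowl [(0.89, [758.0, -303.0, 22.0])]
```

View pics/side0.png

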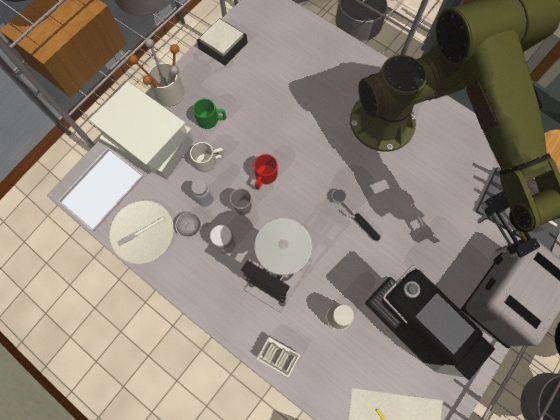

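View pics/top0.png

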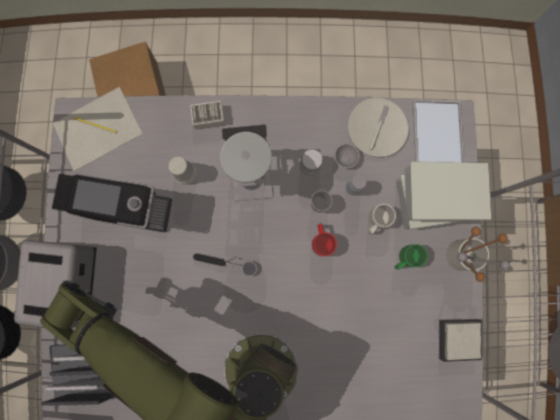

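```bash
python3 -m crank '[{"offset":[0.008,-0.035,0.012],"spin":-7},{"offset":[0.016,-0.07,0.024],"spin":-14},{"offset":[0.024,-0.105,0.036],"spin":-21},{"offset":[0.032,-0.14,0.048],"spin":-28},{"offset":[0.04,-0.175,0.06],"spin":-35},{"offset":[0.048,-0.21,0.072],"spin":-42},{"offset":[0.056,-0.245,0.084],"spin":-49},{"offset":[0.064,-0.28,0.096],"spin":-56}]' 1 20
python3 -m crank '[{"offset":[0.008,-0.035,0.008],"spin":-7},{"offset":[0.016,-0.07,0.016],"spin":-14},{"offset":[0.024,-0.105,0.024],"spin":-21},{"offset":[0.032,-0.14,0.032],"spin":-28},{"offset":[0.04,-0.175,0.04],"spin":-35},{"offset":[0.048,-0.21,0.048],"spin":-42},{"offset":[0.056,-0.245,0.056],"spin":-49},{"offset":[0.064,-0.28,0.064],"spin":-56}]'
```

```text
clock: 2.17
eef_pos: [310.3, 210.0, 302.2]
eef_rot: [3.141, -0.0, 1.694]
wrist_force: [0.8, -0.1, 0.8]
finger_gap: 93.6
clock: 2.83
eef_pos: [374.1, -71.9, 366.8]
eef_rot: [3.14, -0.001, 0.71]
wrist_force: [0.2, 1.2, -0.3]
finger_gap: 94.1
```

```bash
python3 - <<'E'
import cv2
a=cv2.imread('pics/top0.png'); 
c=a[90:250,40:440]; cv2.imwrite('pics/c1.png',cv2.resize(c,None,fx=2,fy=2,interpolation=3))
b=cv2.imread('pics/side0.png')
l=cv2.resize(b[210:310,220:330],None,fx=3.6,fy=3.6,interpolation=3); r=cv2.resize(b[250:385,350:500],None,fx=2.66,fy=2.66,interpolation=3)
import numpy as np
H=360; cv2.imwrite('pics/c2.png',np.hstack([l[:H],r[:359+1] if r.shape[0]>=H else np.pad(r,((0,H-r.shape[0]),(0,0),(0,0)))]))
E
```

```text
(no output)
```

View c1.

```bash
python3 -m crank '[{"offset":[0.012,-0.033,0.01],"spin":-7},{"offset":[0.024,-0.066,0.02],"spin":-14},{"offset":[0.036,-0.099,0.03],"spin":-21},{"offset":[0.048,-0.132,0.04],"spin":-28},{"offset":[0.06,-0.165,0.05],"spin":-35},{"offset":[0.072,-0.198,0.06],"spin":-42},{"offset":[0.084,-0.231,0.07],"spin":-49},{"offset":[0.096,-0.264,0.08],"spin":-56}]'; python3 -m crank '[{"offset":[0.031,-0.024,0],"spin":-3},{"offset":[0.062,-0.048,0],"spin":-6},{"offset":[0.093,-0.072,0],"spin":-9},{"offset":[0.124,-0.096,0],"spin":-12},{"offset":[0.155,-0.12,0],"spin":-12},{"offset":[0.186,-0.144,0],"spin":-12},{"offset":[0.217,-0.168,0],"spin":-12},{"offset":[0.248,-0.192,0],"spin":-12}]'; python3 -c "
from cell import manip
print(manip.read_state()['joints'])"
```

```text
clock: 3.5
eef_pos: [470.3, -337.5, 447.2]
eef_rot: [3.14, -0.001, -0.274]
wrist_force: [-0.3, 0.8, 0.2]
finger_gap: 93.9
clock: 4.17
eef_pos: [600.7, -441.2, 397.3]
eef_rot: [3.136, -0.026, -0.483]
wrist_force: [-0.4, -0.2, 0.7]
finger_gap: 93.7
[-6.82621252e-01  8.58515656e-01  2.34688038e-01 -1.29043105e-06
  2.02196771e+00  1.37081033e+00]
```

View pics/c1.png

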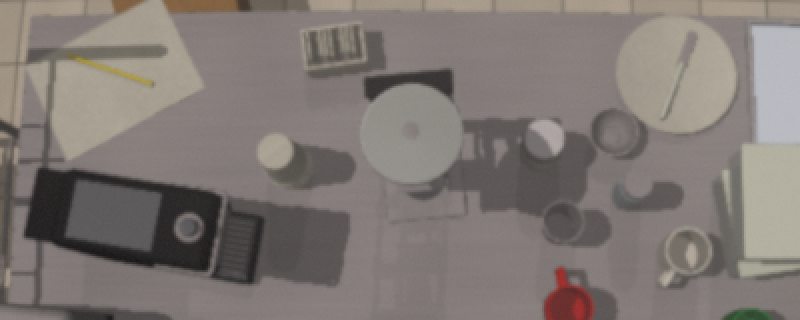

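View pics/c2.png

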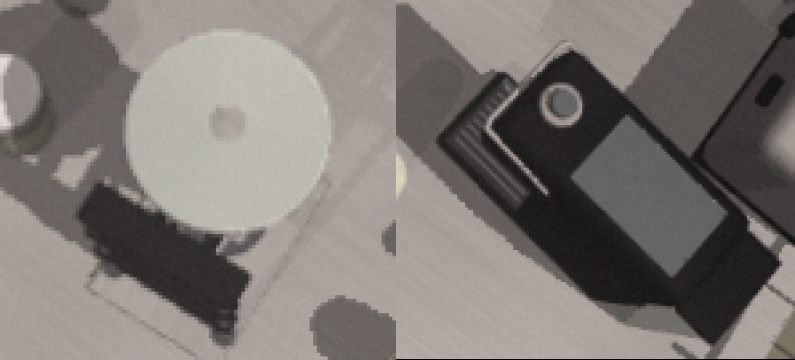

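```bash
python3 -m crank '[{"offset":[0.6,-0.48,0.1],"spin":0},{"offset":[0.6,-0.48,0.1],"spin":0},{"offset":[0.6,-0.48,0.1],"spin":0},{"offset":[0.6,-0.48,0.1],"spin":0},{"offset":[0.6,-0.48,0.1],"spin":0},{"offset":[0.6,-0.48,0.1],"spin":0},{"offset":[0.6,-0.48,0.1],"spin":0},{"offset":[0.6,-0.48,0.1],"spin":0}]';  python3 -c "
from cell import manip
print(manip.read_state()['joints'])"
```

```text
clock: 4.83
eef_pos: [636.3, -479.5, 314.7]
eef_rot: [3.132, -0.052, -0.482]
wrist_force: [0.2, 1.0, 0.7]
finger_gap: 93.8
[-6.92295013e-01  9.67211532e-01  2.35352428e-01  1.60601834e-03
  1.88579283e+00  1.36166967e+00]
```

```bash
python3 -m crank '[{"offset":[0.3,-0.23,0.1],"spin":0},{"offset":[0.3,-0.23,0.1],"spin":0},{"offset":[0.3,-0.23,0.1],"spin":0},{"offset":[0.3,-0.23,0.1],"spin":0},{"offset":[0.3,-0.23,0.1],"spin":0},{"offset":[0.3,-0.23,0.1],"spin":0},{"offset":[0.3,-0.23,0.1],"spin":0},{"offset":[0.3,-0.23,0.1],"spin":0}]';  python3 -m crank '[{"offset":[0.2,-0.16,0.3],"spin":0},{"offset":[0.2,-0.16,0.3],"spin":0},{"offset":[0.2,-0.16,0.3],"spin":0},{"offset":[0.2,-0.16,0.3],"spin":0},{"offset":[0.2,-0.16,0.3],"spin":0},{"offset":[0.2,-0.16,0.3],"spin":0},{"offset":[0.2,-0.16,0.3],"spin":0},{"offset":[0.2,-0.16,0.3],"spin":0}]';  python3 -c "
from cell import manip
print(manip.read_state()['joints'])"
```

```text
clock: 5.5
eef_pos: [652.1, -493.4, 284.7]
eef_rot: [3.127, -0.08, -0.482]
wrist_force: [-0.5, 0.3, 0.0]
finger_gap: 94.3
clock: 6.17
eef_pos: [623.0, -476.0, 370.0]
eef_rot: [3.123, -0.107, -0.482]
wrist_force: [0.3, -0.2, -0.4]
finger_gap: 94.1
[-0.70078509  0.89667981  0.23542837  0.00498364  1.90117733  1.35447921]
```

```bash
python3 -m crank '[{"offset":[0.3,-0.23,0.14],"spin":0},{"offset":[0.3,-0.23,0.14],"spin":0},{"offset":[0.3,-0.23,0.14],"spin":0},{"offset":[0.3,-0.23,0.14],"spin":0},{"offset":[0.3,-0.23,0.14],"spin":0},{"offset":[0.3,-0.23,0.14],"spin":0},{"offset":[0.3,-0.23,0.14],"spin":0},{"offset":[0.3,-0.23,0.14],"spin":0}]';  python3 -m crank '[{"offset":[0.3,-0.23,0.14],"spin":0},{"offset":[0.3,-0.23,0.14],"spin":0},{"offset":[0.3,-0.23,0.14],"spin":0},{"offset":[0.3,-0.23,0.14],"spin":0},{"offset":[0.3,-0.23,0.14],"spin":0},{"offset":[0.3,-0.23,0.14],"spin":0},{"offset":[0.3,-0.23,0.14],"spin":0},{"offset":[0.3,-0.23,0.14],"spin":0}]'; python3 -m crank '[{"offset":[0.3,-0.23,0.14],"spin":0},{"offset":[0.3,-0.23,0.14],"spin":0},{"offset":[0.3,-0.23,0.14],"spin":0},{"offset":[0.3,-0.23,0.14],"spin":0},{"offset":[0.3,-0.23,0.14],"spin":0},{"offset":[0.3,-0.23,0.14],"spin":0},{"offset":[0.3,-0.23,0.14],"spin":0},{"offset":[0.3,-0.23,0.14],"spin":0}]';  python3 -c "
from cell import manip
print(manip.read_state()['joints'])"
```

```text
clock: 6.83
eef_pos: [639.6, -489.1, 345.1]
eef_rot: [3.118, -0.134, -0.481]
wrist_force: [-0.2, 0.3, -0.7]
finger_gap: 93.8
clock: 7.5
eef_pos: [653.2, -499.9, 326.4]
eef_rot: [3.113, -0.162, -0.48]
wrist_force: [0.9, 0.6, 0.1]
finger_gap: 93.5
clock: 8.17
eef_pos: [664.9, -509.1, 312.1]
eef_rot: [3.108, -0.19, -0.479]
wrist_force: [-0.4, -0.2, -0.2]
finger_gap: 93.9
[-0.69989532  0.97620285  0.2356169   0.00866185  1.73735154  1.3557603 ]
```

```bash
python3 -m crank '[{"offset":[0.3,0.2,0.14],"spin":0},{"offset":[0.3,0.2,0.14],"spin":0},{"offset":[0.3,0.2,0.14],"spin":0},{"offset":[0.3,0.2,0.14],"spin":0},{"offset":[0.3,0.2,0.14],"spin":0},{"offset":[0.3,0.2,0.14],"spin":0},{"offset":[0.3,0.2,0.14],"spin":0},{"offset":[0.3,0.2,0.14],"spin":0}]';  python3 -c "
from cell import manip
s=manip.read_state(); print(s['joints'])
from scipy.spatial.transform import Rotation as R
import numpy as np
M=R.from_euler('xyz',s['eef_rot']).as_matrix(); print(M)"
```

```text
clock: 8.83
eef_pos: [764.8, -310.8, 348.6]
eef_rot: [3.11, -0.216, -0.478]
wrist_force: [-0.4, 0.3, -1.2]
finger_gap: 93.9
[-0.41583836  0.93115976  0.23545641 -0.04515869  1.76125258  1.62253283]
[[ 0.8675432  -0.46527167  0.17575854]
 [-0.44890166 -0.88464325 -0.12606988]
 [ 0.21414036  0.03047277 -0.97632746]]
```

```bash
python3 -m crank '[{"offset":[0.35,-0.08,0.14],"spin":0},{"offset":[0.35,-0.08,0.14],"spin":0},{"offset":[0.35,-0.08,0.14],"spin":0},{"offset":[0.35,-0.08,0.14],"spin":0},{"offset":[0.35,-0.08,0.14],"spin":0},{"offset":[0.35,-0.08,0.14],"spin":0},{"offset":[0.35,-0.08,0.14],"spin":0},{"offset":[0.35,-0.08,0.14],"spin":0}]';  python3 -m crank '[{"offset":[0.35,-0.1,0.14],"spin":0},{"offset":[0.35,-0.1,0.14],"spin":0},{"offset":[0.35,-0.1,0.14],"spin":0},{"offset":[0.35,-0.1,0.14],"spin":0},{"offset":[0.35,-0.1,0.14],"spin":0},{"offset":[0.35,-0.1,0.14],"spin":0},{"offset":[0.35,-0.1,0.14],"spin":0},{"offset":[0.35,-0.1,0.14],"spin":0}]'; python3 -m crank '[{"offset":[0.35,-0.12,0.14],"spin":0},{"offset":[0.35,-0.12,0.14],"spin":0},{"offset":[0.35,-0.12,0.14],"spin":0},{"offset":[0.35,-0.12,0.14],"spin":0},{"offset":[0.35,-0.12,0.14],"spin":0},{"offset":[0.35,-0.12,0.14],"spin":0},{"offset":[0.35,-0.12,0.14],"spin":0},{"offset":[0.35,-0.12,0.14],"spin":0}]'; python3 -m crank '[{"offset":[0.35,-0.12,0.14],"spin":0},{"offset":[0.35,-0.12,0.14],"spin":0},{"offset":[0.35,-0.12,0.14],"spin":0},{"offset":[0.35,-0.12,0.14],"spin":0},{"offset":[0.35,-0.12,0.14],"spin":0},{"offset":[0.35,-0.12,0.14],"spin":0},{"offset":[0.35,-0.12,0.14],"spin":0},{"offset":[0.35,-0.12,0.14],"spin":0}]'; python3 -c "
from cell import manip
s=manip.read_state(); print(s['joints'])
from scipy.spatial.transform import Rotation as R
import numpy as np
M=R.from_euler('xyz',s['eef_rot']).as_matrix(); print(M)"
```

```text
clock: 9.5
eef_pos: [788.2, -292.4, 334.0]
eef_rot: [3.114, -0.244, -0.477]
wrist_force: [-0.4, 0.2, -0.4]
finger_gap: 94.3
clock: 10.17
eef_pos: [805.0, -287.1, 321.9]
eef_rot: [3.118, -0.273, -0.476]
wrist_force: [-0.4, -0.0, -0.9]
finger_gap: 93.9
clock: 10.83
eef_pos: [816.9, -292.8, 311.9]
eef_rot: [3.121, -0.302, -0.476]
wrist_force: [0.2, -0.7, 0.1]
finger_gap: 93.6
clock: 11.5
eef_pos: [827.6, -297.7, 304.7]
eef_rot: [3.125, -0.331, -0.475]
wrist_force: [0.3, 0.4, 0.6]
finger_gap: 94.1
[-0.37153981  0.99788574  0.2355909  -0.0499428   1.58057733  1.6682292 ]
[[ 0.84109867 -0.46200504  0.28125499]
 [-0.43251564 -0.8867403  -0.16316209]
 [ 0.32478184  0.01558823 -0.94566049]]
```

```bash
python3 -m crank '[{"offset":[0.35,-0.12,0.15],"spin":0},{"offset":[0.35,-0.12,0.15],"spin":0},{"offset":[0.35,-0.12,0.15],"spin":0},{"offset":[0.35,-0.12,0.15],"spin":0},{"offset":[0.35,-0.12,0.15],"spin":0},{"offset":[0.35,-0.12,0.15],"spin":0},{"offset":[0.35,-0.12,0.15],"spin":0},{"offset":[0.35,-0.12,0.15],"spin":0}]';  python3 -m crank '[{"offset":[0.35,-0.12,0.15],"spin":0},{"offset":[0.35,-0.12,0.15],"spin":0},{"offset":[0.35,-0.12,0.15],"spin":0},{"offset":[0.35,-0.12,0.15],"spin":0},{"offset":[0.35,-0.12,0.15],"spin":0},{"offset":[0.35,-0.12,0.15],"spin":0},{"offset":[0.35,-0.12,0.15],"spin":0},{"offset":[0.35,-0.12,0.15],"spin":0}]'; python3 -m crank '[{"offset":[0.35,-0.12,0.15],"spin":0},{"offset":[0.35,-0.12,0.15],"spin":0},{"offset":[0.35,-0.12,0.15],"spin":0},{"offset":[0.35,-0.12,0.15],"spin":0},{"offset":[0.35,-0.12,0.15],"spin":0},{"offset":[0.35,-0.12,0.15],"spin":0},{"offset":[0.35,-0.12,0.15],"spin":0},{"offset":[0.35,-0.12,0.15],"spin":0}]'; python3 -m crank '[{"offset":[0.35,-0.12,0.15],"spin":0},{"offset":[0.35,-0.12,0.15],"spin":0},{"offset":[0.35,-0.12,0.15],"spin":0},{"offset":[0.35,-0.12,0.15],"spin":0},{"offset":[0.35,-0.12,0.15],"spin":0},{"offset":[0.35,-0.12,0.15],"spin":0},{"offset":[0.35,-0.12,0.15],"spin":0},{"offset":[0.35,-0.12,0.15],"spin":0}]'; python3 -c "
from cell import manip
s=manip.read_state(); print(s['joints'])
from scipy.spatial.transform import Rotation as R
import numpy as np
M=R.from_euler('xyz',s['eef_rot']).as_matrix(); print(M)"
cat > g.py <<'E'
import numpy as np,cv2
C={'side':(419.39,280.80,213.05,-0.10698,None),'top':(466.27,279.32,206.14,-0.16183,None)}
def setup():
    # exact extrinsics via a camera call
    from cell import manip
    out={}
    for n in C: 
        p=manip.camera(n); out[n]={k:p[k] for k in ('fx','cx','cy','k1','extrinsics')}
    np.save('cal.npy',out,allow_pickle=True)
def cal(n): return np.load('cal.npy',allow_pickle=True).item()[n]
def ray(n,u,v):
    c=cal(n); d=np.array([(u-c['cx'])/c['fx'],(v-c['cy'])/c['fx']]); s=d.copy()
    for _ in range(20): s=d/(1+c['k1']*(s@s))
    E=c['extrinsics']; R=E[:3,:3]; o=-R.T@E[:3,3]; return o,R.T@np.array([*s,1])
def at_z(n,u,v,z): o,d=ray(n,u,v); return (o+d*(z-o[2])/d[2])[:2]
def tri(a,b):
    A=np.zeros((3,3));B=np.zeros(3)
    for n,u,v in (a,b):
        o,d=ray(n,u,v); d=d/np.linalg.norm(d); P=np.eye(3)-np.outer(d,d); A+=P;B+=P@o
    return np.linalg.solve(A,B)
def proj(n,X):
    c=cal(n);E=c['extrinsics'];q=E[:3,:3]@np.asarray(X,float)+E[:3,3];s=q[:2]/q[2];s=s*(1+c['k1']*(s@s));return s*c['fx']+[c['cx'],c['cy']]
E
python3 - <<'E'
from g import *
import g; g.setup()
p=lambda *a:print(a[0],np.round(a[1],1))
T=lambda x,y:('top',40+x/2,90+y/2)
S=lambda x,y:('side',220+x/3.6,210+y/3.6)
B=lambda x,y:('side',350+(x-396)/2.66,250+y/2.66)
p('hopper knob',tri(T(410,130),S(227,121)))
p('hopper ctr',tri(T(411,134),S(228,130)))
p('button',tri(T(189,227),B(562,102)))
for a,b in(((235,213),'tray NE'),((264,213),'tray front far'),((253,281),'tray front near'),((217,280),'tray near back')): p('traytop '+b,at_z(*T(*a),28))
for a,b in((222,197),'headFfar'),((212,275),'headFnear'): p(b,at_z(*T(*a),268))
for a,b in((390,218),'base FL'),((465,213),'base FR'): p(b,at_z(*T(*a),8))
for a,b in((364,78),'bl'),((366,98),'fl'),((452,70),'br'),((453,90),'fr'): p('posts? '+b,at_z(*T(*a),230))
for a,b in((88,288),'BL'),((205,355),'BR'),((328,182),'F'): p('base side '+b,at_z(*S(*a),8))
p('mug rim',at_z(*T(689,249),88)); p('mug handle',at_z(*T(668,278),74))
p('mug rim s',at_z('side',202,152,88)); 
E
```

```text
clock: 12.17
eef_pos: [835.8, -301.5, 304.1]
eef_rot: [3.129, -0.36, -0.475]
wrist_force: [0.2, 0.5, -0.5]
finger_gap: 94.0
clock: 12.83
eef_pos: [843.6, -304.8, 304.3]
eef_rot: [3.133, -0.389, -0.474]
wrist_force: [0.0, -0.2, -0.0]
finger_gap: 93.6
clock: 13.5
eef_pos: [851.2, -308.0, 305.2]
eef_rot: [3.137, -0.418, -0.474]
wrist_force: [-0.6, 0.3, -0.0]
finger_gap: 93.8
clock: 14.17
eef_pos: [858.6, -310.9, 306.7]
eef_rot: [3.141, -0.447, -0.474]
wrist_force: [-0.2, -0.2, 0.3]
finger_gap: 93.7
[-0.37449545  1.0103237   0.2356401  -0.04426487  1.45061135  1.66573252]
[[ 0.80234197 -0.45670188  0.38427952]
 [-0.41143387 -0.88961929 -0.19824148]
 [ 0.43239973  0.00095185 -0.90168152]]
hopper knob [670.2  38.7 367.5]
hopper ctr [670.2  39.4 341.7]
button [542.4 372.4 282.8]
traytop tray NE [600.1 367.3]
traytop tray front far [600.4 315.5]
traytop tray front near [480.8 331.2]
traytop tray near back [481.9 395.2]
headFfar [590.2 327. ]
headFnear [472.8 337.7]
base FL [595.5  95.1]
base FR [605.2 -37.2]
posts? bl [785.5 121.1]
posts? fl [753.2 117.2]
posts? br [799.  -16.2]
posts? fr [766.6 -18.1]
base side BL [802.2 -14.5]
base side BR [784.7 106.2]
base side F [590.6 100. ]
mug rim [ 535.1 -416.1]
mug handle [ 486.9 -382.2]
mug rim s [ 532.1 -412. ]
```

```bash
python3 - <<'E'
from g import *
a=cv2.imread('pics/top0.png')[195:245,355:410]; b=cv2.imread('pics/side0.png')[130:180,178:233]
z=lambda i:cv2.resize(i,None,fx=7,fy=7,interpolation=cv2.INTER_CUBIC)
cv2.imwrite('pics/m.png',np.hstack([z(a),z(b)]))
E
```

```text
(no output)
```

View pics/m.png

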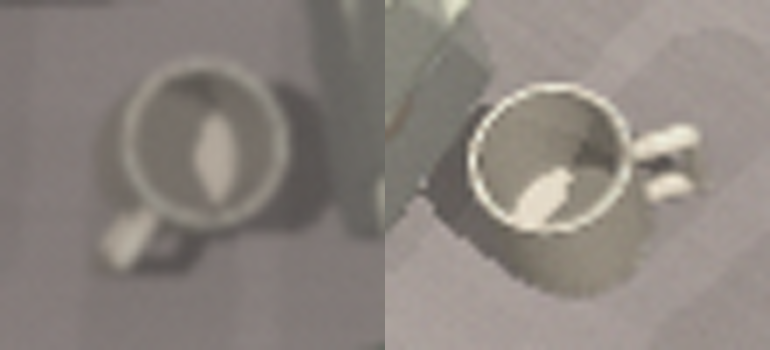

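```bash
python3 - <<'E'
from g import *
T=lambda x,y:('top',355+(x+.5)/7-.5,195+(y+.5)/7-.5); S=lambda x,y:('side',178+(x-385+.5)/7-.5,130+(y+.5)/7-.5)
f=lambda v:np.round(v,1)
r=tri(T(206,143),S(550,157)); print('rim',f(r), f(at_z(*T(206,143),88)),f(at_z(*S(550,157),88)))
h=tri(T(115,255),S(692,135)); print('hand outer top',f(h),f(at_z(*T(115,255),74)),f(at_z(*S(692,135),74)))
for c in (r[:2],):
    d=c-h[:2]; print(np.degrees(np.arctan2(d[1],d[0])),np.hypot(*d))
for z in(282,290): print(z,f(at_z('top',40+189/2,90+227/2,z)),f(at_z('side',350+(562-396)/2.66,250+102/2.66,z)))
E
```

```text
rim [ 533.5 -414.7   86.9] [ 533.3 -414.3] [ 533.9 -414.4]
hand outer top [ 479.8 -370.8   78.3] [ 480.1 -371.7] [ 478.5 -372.6]
-39.25570543520668 69.42009813672158
282 [542.8 371.5] [541.8 373.5]
290 [541.8 369.1] [544.1 372.1]
```

```bash
python3 -m crank '[{"offset":[-0.039,-0.004,-0.007],"spin":-2},{"offset":[-0.078,-0.008,-0.014],"spin":-4},{"offset":[-0.117,-0.012,-0.021],"spin":-6},{"offset":[-0.156,-0.016,-0.028],"spin":-8},{"offset":[-0.195,-0.02,-0.035],"spin":-10},{"offset":[-0.234,-0.024,-0.042],"spin":-12},{"offset":[-0.273,-0.028,-0.049],"spin":-12},{"offset":[-0.312,-0.032,-0.056],"spin":-12}]' 1; python3 -m crank '[{"offset":[-0.036,-0.003,-0.01],"spin":0},{"offset":[-0.07,-0.006,-0.025],"spin":0},{"offset":[-0.092,-0.007,-0.055],"spin":0},{"offset":[-0.092,-0.007,-0.09],"spin":0},{"offset":[-0.092,-0.007,-0.125],"spin":0},{"offset":[-0.092,-0.007,-0.125],"spin":0},{"offset":[-0.092,-0.007,-0.125],"spin":0},{"offset":[-0.092,-0.007,-0.125],"spin":0}]'; python3 - <<'E'
from g import *
from cell import manip
from scipy.spatial.transform import Rotation as R
s=manip.read_state(); print(s['joints']);print(np.round(R.from_euler('xyz',s['eef_rot']).as_matrix(),3))
p=manip.camera('top');q=manip.camera('side')
z=lambda i:cv2.resize(i,None,fx=4,fy=4,interpolation=cv2.INTER_CUBIC)
cv2.imwrite('pics/g.png',np.hstack([z(p['pixels'][185:265,330:425,::-1]),z(q['pixels'][110:190,170:265,::-1])]))
E
```

```text
clock: 14.93
eef_pos: [605.2, -336.5, 261.5]
eef_rot: [3.141, -0.448, -0.683]
wrist_force: [0.6, -1.4, 0.7]
finger_gap: 94.1
clock: 15.6
eef_pos: [514.1, -344.0, 138.9]
eef_rot: [3.141, -0.45, -0.683]
wrist_force: [0.6, -0.7, 0.1]
finger_gap: 94.2
[-0.64034253  0.29463794  1.76055301 -0.03269177  0.63679088  1.6354721 ]
[[ 0.698 -0.631  0.337]
 [-0.568 -0.775 -0.275]
 [ 0.435  0.001 -0.9  ]]
```

View pics/g.png

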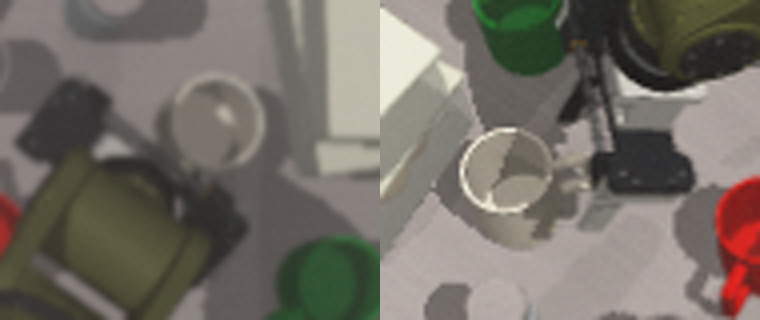

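```bash
python3 -m crank '[{"offset":[-0.03,-0.003,-0.005],"spin":0},{"offset":[-0.06,-0.006,-0.018],"spin":0},{"offset":[-0.06,-0.006,-0.018],"spin":0},{"offset":[-0.05,-0.014,-0.045],"spin":0},{"offset":[-0.041,-0.021,-0.068],"spin":0},{"offset":[-0.033,-0.027,-0.09],"spin":0},{"offset":[-0.026,-0.033,-0.107],"spin":0},{"offset":[-0.026,-0.033,-0.107],"spin":0}]'; python3 -m crank '[{"offset":[0,0,0],"spin":0},{"offset":[0,0,0],"spin":0},{"offset":[0,0,0],"spin":0},{"offset":[0,0,0],"spin":0},{"offset":[0,0,0],"spin":0},{"offset":[0,0,0],"spin":0},{"offset":[0,0,0],"spin":0},{"offset":[0,0,0],"spin":0}]' 0 35
```

```text
clock: 16.37
eef_pos: [488.8, -377.2, 30.3]
eef_rot: [3.141, -0.449, -0.683]
wrist_force: [-0.7, 0.9, -1.2]
finger_gap: 93.9
clock: 17.03
eef_pos: [488.8, -377.2, 30.5]
eef_rot: [3.141, -0.449, -0.683]
wrist_force: [-1.2, -0.6, 0.7]
finger_gap: 44.3
```

```bash
python3 -m crank '[{"offset":[0,0,0],"spin":0},{"offset":[0,0,0],"spin":0},{"offset":[0,0,0],"spin":0},{"offset":[0,0,0],"spin":0},{"offset":[0,0,0],"spin":0},{"offset":[0,0,0],"spin":0},{"offset":[0,0,0.01],"spin":0},{"offset":[0,0,0.025],"spin":0}]'; python3 - <<'E'
from g import *
from cell import manip
p=manip.camera('top');q=manip.camera('side')
z=lambda i:cv2.resize(i,None,fx=4,fy=4,interpolation=cv2.INTER_CUBIC)
cv2.imwrite('pics/h.png',np.hstack([z(p['pixels'][185:265,330:425,::-1]),z(q['pixels'][110:190,170:265,::-1])]))
print(manip.read_state()['finger_gap'],manip.read_state()['wrist_force'])
E
```

```text
clock: 17.7
eef_pos: [488.0, -376.5, 54.6]
eef_rot: [3.141, -0.446, -0.683]
wrist_force: [0.2, 0.3, -1.5]
finger_gap: 13.1
12.578417003904223 [-0.16155603 -0.14874934 -1.75361552]
```

View pics/h.png

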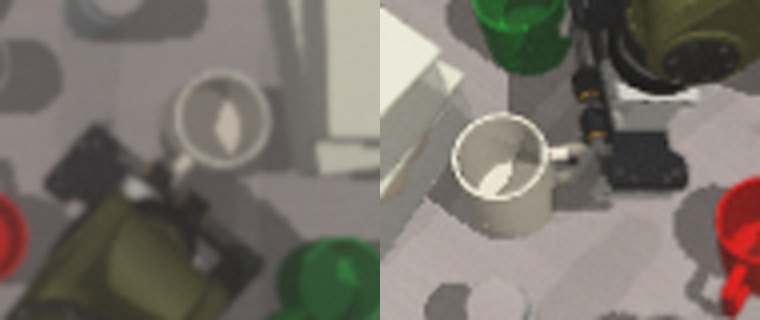

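```bash
python3 - <<'E'
from g import *
T=lambda x,y:('top',330+(x+.5)/4-.5,185+(y+.5)/4-.5); S=lambda x,y:('side',170+(x-380+.5)/4-.5,110+(y+.5)/4-.5)
print(tri(T(222,118),S(500,157)),at_z(*T(222,118),112),at_z(*S(500,157),112))
E
```

```text
[ 534.28036108 -413.18933143  113.706904  ] [ 533.78484657 -412.46045996] [ 534.39619138 -415.19238708]
```

```bash
python3 -m crank '[{"offset":[0,0,0.04],"spin":0},{"offset":[0,0.01,0.08],"spin":3},{"offset":[0,0.035,0.11],"spin":8},{"offset":[0,0.07,0.115],"spin":13},{"offset":[-0.002,0.107,0.115],"spin":18},{"offset":[-0.003,0.144,0.115],"spin":23},{"offset":[-0.004,0.181,0.115],"spin":28},{"offset":[-0.005,0.218,0.115],"spin":33}]'; python3 -m crank '[{"offset":[0,0.037,0],"spin":4},{"offset":[0,0.074,0],"spin":8},{"offset":[0,0.111,0],"spin":11},{"offset":[0,0.145,0],"spin":11},{"offset":[0,0.17,0],"spin":11},{"offset":[0,0.18,0],"spin":11},{"offset":[0,0.18,0],"spin":11},{"offset":[0,0.18,0],"spin":11}]'; python3 - <<'E'
from cell import manip
import numpy as np
from scipy.spatial.transform import Rotation as R
s=manip.read_state(); print(s['joints']);print(np.round(R.from_euler('xyz',s['eef_rot']).as_matrix(),3))
E
```

```text
clock: 18.47
eef_pos: [484.0, -158.1, 172.7]
eef_rot: [3.141, -0.452, -0.103]
wrist_force: [0.6, 0.2, -1.8]
finger_gap: 12.4
clock: 19.13
eef_pos: [483.8, 22.1, 172.5]
eef_rot: [3.141, -0.452, 0.091]
wrist_force: [-0.4, 0.6, -2.0]
finger_gap: 13.0
[-0.0682176  -0.05267216  2.0667464   0.10825392  0.68313584  1.3435404 ]
[[ 0.896  0.09   0.435]
 [ 0.081 -0.996  0.039]
 [ 0.437  0.001 -0.9  ]]
```

```bash
python3 -m crank '[{"offset":[0,0,-0.03],"spin":0},{"offset":[0,0,-0.06],"spin":0},{"offset":[0,0,-0.09],"spin":0},{"offset":[0,0,-0.115],"spin":0},{"offset":[0,0,-0.123],"spin":0},{"offset":[0,0,-0.123],"spin":0},{"offset":[0,0,-0.123],"spin":0},{"offset":[0,0,-0.123],"spin":0}]'; python3 - <<'E'
from g import *
from cell import manip
p=manip.camera('top');q=manip.camera('side')
z=lambda i:cv2.resize(i,None,fx=4,fy=4,interpolation=cv2.INTER_CUBIC)
cv2.imwrite('pics/d.png',np.hstack([z(p['pixels'][120:240,200:300,::-1]),z(q['pixels'][190:310,230:330,::-1])]))
E
```

```text
clock: 19.8
eef_pos: [484.7, 21.7, 51.1]
eef_rot: [3.14, -0.454, 0.09]
wrist_force: [0.5, 0.6, -2.3]
finger_gap: 13.1
```

View pics/d.png

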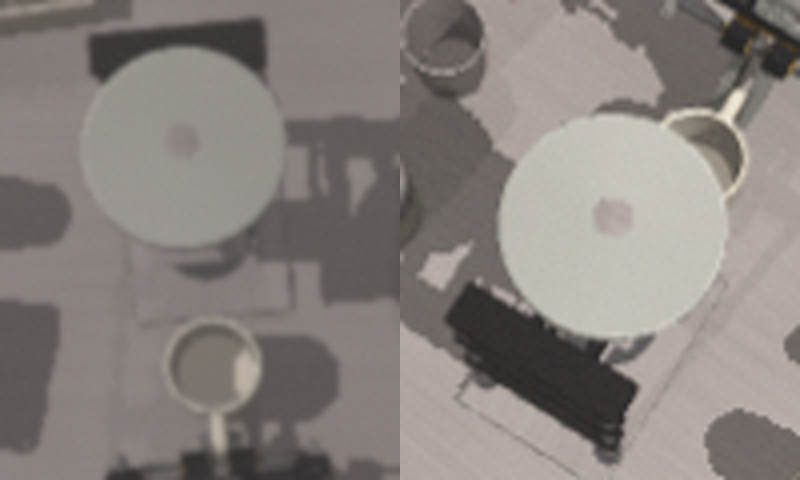

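```bash
python3 - <<'E'
from g import *
T=lambda x,y:('top',200+(x+.5)/4-.5,120+(y+.5)/4-.5); S=lambda x,y:('side',230+(x-400+.5)/4-.5,190+(y+.5)/4-.5)
f=lambda v:np.round(v,1)
print('disc',f(tri(T(184,147),S(612,225))),'knob',f(tri(T(183,140),S(613,215))))
print('mug',f(at_z(*T(213,365),109)))
a,b=at_z(*T(140,325),8),at_z(*T(297,308),8); print('base',f(a),f(b),f((a+b)/2), np.degrees(np.arctan2(*(a-b)[::-1]))-90, np.hypot(*(a-b)))
c,d,e=at_z(*S(722,285),8),at_z(*S(457,398),8),at_z(*S(582,480),8);print('sidebase F',f(c),'back',f(d),f(e), np.degrees(np.arctan2(*(e-c)[::-1])))
a,b=at_z(*T(91,75),230),at_z(*T(265,62),230);print('block front',f(a),f(b),np.degrees(np.arctan2(*(a-b)[::-1]))-90)
E
```

```text
disc [671.3  38.4 345.4] knob [670.6  37.9 369.7]
mug [542.5  26.8]
base [588.8  96.3] [604.8 -42.1] [596.8  27.1] 6.590186270713801 139.3060585516656
sidebase F [593.5  98.1] back [801.1 -17.8] [790.9 103.5] 1.5879431873558985
block front [755.2 119.2] [766.2 -16.1] 4.655847144041672
```

```bash
python3 -m crank '[{"offset":[0.025,0.002,0],"spin":0},{"offset":[0.05,0.004,0],"spin":0},{"offset":[0.07,0.0055,0],"spin":0},{"offset":[0.085,0.007,0],"spin":0},{"offset":[0.097,0.008,0],"spin":0},{"offset":[0.109,0.009,0],"spin":0},{"offset":[0.12,0.0098,0],"spin":0},{"offset":[0.128,0.0105,0],"spin":0}]'; python3 -m crank '[{"offset":[0.001,0,0],"spin":0},{"offset":[0.001,0,0],"spin":0},{"offset":[0.001,0,0],"spin":0},{"offset":[0.001,0,0],"spin":0},{"offset":[0.001,0,0],"spin":0},{"offset":[0.001,0,0],"spin":0},{"offset":[0.001,0,0],"spin":0},{"offset":[0.001,0,0],"spin":0}]'; python3 - <<'E'
from g import *
from cell import manip
p=manip.camera('top');q=manip.camera('side')
z=lambda i:cv2.resize(i,None,fx=4,fy=4,interpolation=cv2.INTER_CUBIC)
cv2.imwrite('pics/e.png',np.hstack([z(p['pixels'][120:240,200:300,::-1]),z(q['pixels'][190:310,230:330,::-1])]))
E
```

```text
clock: 20.57
eef_pos: [613.4, 32.6, 51.9]
eef_rot: [3.14, -0.455, 0.091]
wrist_force: [-6.2, -0.3, 2.3]
finger_gap: 12.5
clock: 21.23
eef_pos: [613.9, 32.6, 52.0]
eef_rot: [3.14, -0.455, 0.091]
wrist_force: [-5.3, -0.4, -0.7]
finger_gap: 12.7
```

```bash
python3 -m crank '[{"offset":[-0.008,-0.0008,0],"spin":0},{"offset":[-0.022,-0.002,0],"spin":0},{"offset":[-0.04,-0.0037,0],"spin":0},{"offset":[-0.06,-0.0056,0],"spin":0},{"offset":[-0.082,-0.0076,0],"spin":0},{"offset":[-0.104,-0.0097,0],"spin":0},{"offset":[-0.12,-0.0111,0],"spin":0},{"offset":[-0.13,-0.012,0],"spin":0}]'; python3 - <<'E'
from g import *
from cell import manip
p=manip.camera('top');q=manip.camera('side')
z=lambda i:cv2.resize(i,None,fx=5,fy=5,interpolation=cv2.INTER_CUBIC)
cv2.imwrite('pics/f.png',np.hstack([z(p['pixels'][160:240,200:280,::-1]),z(q['pixels'][190:270,255:335,::-1])]))
E
```

```text
clock: 22.0
eef_pos: [482.2, 20.4, 52.2]
eef_rot: [3.14, -0.456, 0.091]
wrist_force: [0.3, 0.0, -1.3]
finger_gap: 13.0
```

View pics/f.png

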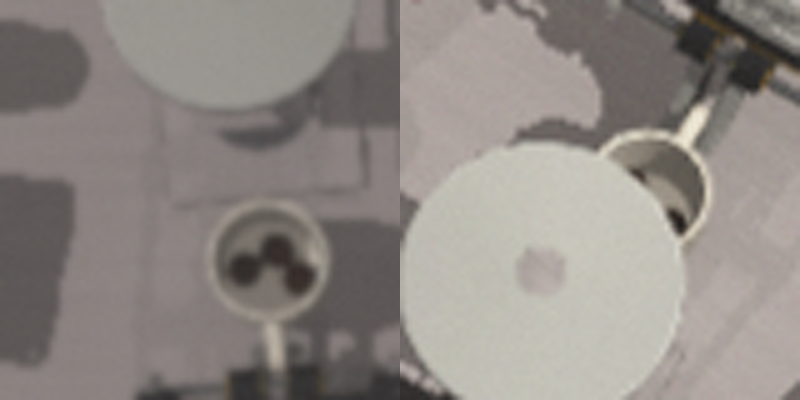

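```bash
python3 -m crank '[{"offset":[0,0.005,0.01],"spin":3},{"offset":[0,0.015,0.025],"spin":8},{"offset":[0.002,0.028,0.04],"spin":14},{"offset":[0.006,0.042,0.045],"spin":20},{"offset":[0.01,0.056,0.045],"spin":26},{"offset":[0.014,0.07,0.045],"spin":32},{"offset":[0.018,0.084,0.045],"spin":38},{"offset":[0.02,0.098,0.045],"spin":44}]'; python3 -m crank '[{"offset":[0.004,0.014,0],"spin":6},{"offset":[0.008,0.028,0],"spin":12},{"offset":[0.012,0.042,0],"spin":18},{"offset":[0.016,0.056,0],"spin":24},{"offset":[0.019,0.068,0],"spin":30},{"offset":[0.02,0.078,0],"spin":34},{"offset":[0.02,0.084,0],"spin":34},{"offset":[0.02,0.084,0],"spin":34}]'; python3 - <<'E'
from cell import manip
import numpy as np
from scipy.spatial.transform import Rotation as R
s=manip.read_state(); print(s['joints']);print(np.round(R.from_euler('xyz',s['eef_rot']).as_matrix(),3))
E
```

```text
clock: 22.77
eef_pos: [504.0, 118.8, 97.9]
eef_rot: [3.138, -0.457, 0.864]
wrist_force: [0.2, 0.5, -2.1]
finger_gap: 12.5
clock: 23.43
eef_pos: [524.5, 203.5, 97.7]
eef_rot: [3.137, -0.457, 1.456]
wrist_force: [-0.3, -0.9, -1.9]
finger_gap: 12.6
[ 0.09441705  0.38448068  1.75060104  0.54721821  0.97523669 -0.0949612 ]
[[ 0.103  0.993  0.055]
 [ 0.891 -0.116  0.438]
 [ 0.441  0.004 -0.897]]
```

```bash
python3 -m crank '[{"offset":[0,0.005,-0.01],"spin":0},{"offset":[0.001,0.012,-0.02],"spin":0},{"offset":[0.002,0.018,-0.03],"spin":0},{"offset":[0.002,0.02,-0.031],"spin":0},{"offset":[0.002,0.02,-0.031],"spin":0},{"offset":[0.002,0.02,-0.031],"spin":0},{"offset":[0.002,0.02,-0.031],"spin":0},{"offset":[0.002,0.02,-0.031],"spin":0}]'; python3 - <<'E'
from g import *
from cell import manip
p=manip.camera('top');q=manip.camera('side')
z=lambda i:cv2.resize(i,None,fx=4,fy=4,interpolation=cv2.INTER_CUBIC)
cv2.imwrite('pics/i.png',np.hstack([z(p['pixels'][160:260,90:190,::-1]),z(q['pixels'][230:330,340:440,::-1])]))
for n in (p,q):
  for t in ('brew_top','mug'): print(t,[(round(d["conf"],2),np.round(d["location"]).tolist()) for d in manip.search_frame(n,t)][:4])
E
```

```text
clock: 24.1
eef_pos: [526.7, 223.3, 67.1]
eef_rot: [3.136, -0.457, 1.456]
wrist_force: [-0.1, 0.7, -1.0]
finger_gap: 12.9
brew_top []
mug [(0.86, [395.0, -528.0, 39.0]), (0.86, [442.0, -213.0, 8.0]), (0.75, [532.0, 286.0, 84.0])]
brew_top [(0.36, [725.0, -156.0, 106.0]), (0.31, [700.0, 49.0, 350.0])]
mug [(0.84, [523.0, 281.0, 86.0]), (0.76, [395.0, -520.0, 57.0]), (0.61, [435.0, -216.0, 44.0])]
```

View pics/i.png

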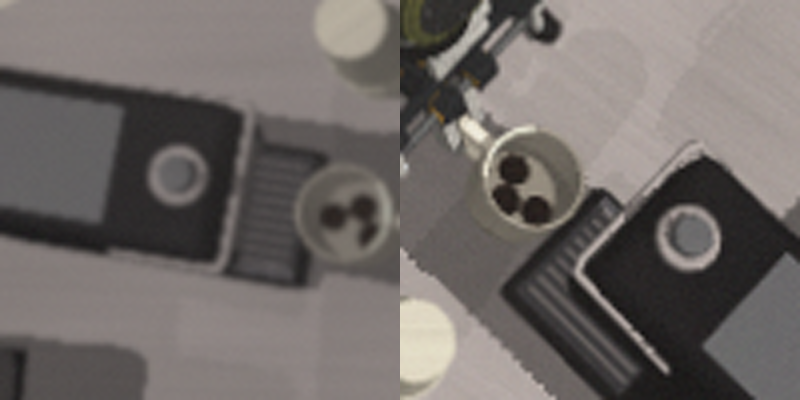

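```bash
python3 - <<'E'
from g import *
T=lambda x,y:('top',90+(x+.5)/4-.5,160+(y+.5)/4-.5); S=lambda x,y:('side',340+(x-400+.5)/4-.5,230+(y+.5)/4-.5)
f=lambda v:np.round(v,1)
b=tri(T(179,173),S(690,234)); print('btn',f(b),f(at_z(*T(179,173),290)),f(at_z(*S(690,234),290)),'ring',f(tri(T(178,176),S(688,238))))
print('mug',f(tri(T(346,214),S(532,180))))
print('tray front',f(tri(T(322,152),S(505,290))), [f(at_z(*T(*q),28)) for q in((322,152),(298,283))],[f(at_z(*S(*q),28)) for q in((598,190),(505,290))])
print('head front',[f(at_z(*T(*q),268)) for q in((252,105),(218,268))],[f(at_z(*S(*q),268)) for q in((698,150),(580,268))])
E
```

```text
btn [543.7 370.9 287.9] [543.6 369.6] [544.1 371.2] ring [543.1 374.2 276.5]
mug [532.5 281.1 114.6]
tray front [596.4 322.   27.8] [array([596.4, 322. ]), array([481.1, 339.6])] [array([483.4, 337.3]), array([596.5, 321.8])]
head front [array([598.2, 322.3]), array([475.3, 343.5])] [array([486.2, 348.6]), array([601.6, 327.8])]
```

```bash
cat > rim.py <<'E'
from g import *
from cell import manip
from scipy.optimize import differential_evolution
def rim(x0,arc=(0,360)):
    I={n:cv2.resize(cv2.cvtColor(manip.camera(n)['pixels'],cv2.COLOR_RGB2GRAY),None,fx=4,fy=4,interpolation=2).astype(np.float32) for n in('top','side')}
    a=np.radians(np.arange(*arc,5)); r=38.3
    def val(p,only=None):
        s=0
        for n in I:
            if only and n!=only: continue
            v=[]
            for rr in (r,r-6,r+6):
                uv=np.array([proj(n,[p[0]+rr*np.cos(t),p[1]+rr*np.sin(t),p[2]]) for t in a])*4+1.5
                v.append(cv2.remap(I[n],uv[:,0].astype(np.float32),uv[:,1].astype(np.float32),1).ravel())
            s-=np.mean(v[0]-.6*v[1]-.4*v[2])
        return s
    B=[(x0[0]-12,x0[0]+12),(x0[1]-12,x0[1]+12),(x0[2]-18,x0[2]+18)]
    o=differential_evolution(val,B,maxiter=40,popsize=10,seed=1); print(np.round(o.x,1),round(o.fun,1))
    for dz in (-8,-4,4,8):
        print(dz,[round(min(val([o.x[0]+i,o.x[1]+j,o.x[2]+dz]) for i in range(-4,5,2) for j in range(-4,5,2)),1)])
    return o.x
E
python3 -c "
from rim import *
rim([532.5,281,120])"
```

```text
[532.1 281.4 125.2] -81.7
-8 [np.float32(-71.5)]
-4 [np.float32(-77.4)]
4 [np.float32(-78.6)]
8 [np.float32(-72.2)]
```

```bash
python3 -m crank '[{"offset":[0.001,0.01,0],"spin":0},{"offset":[0.004,0.028,0],"spin":0},{"offset":[0.007,0.05,0],"spin":0},{"offset":[0.01,0.072,0],"spin":0},{"offset":[0.012,0.09,0],"spin":0},{"offset":[0.014,0.102,0],"spin":0},{"offset":[0.015,0.11,0],"spin":0},{"offset":[0.015,0.11,0],"spin":0}]'; python3 -m crank '[{"offset":[0,0,-0.002],"spin":0},{"offset":[0,0,-0.004],"spin":0},{"offset":[0,0,-0.006],"spin":0},{"offset":[0,0,-0.007],"spin":0},{"offset":[0,0,-0.008],"spin":0},{"offset":[0,0,-0.009],"spin":0},{"offset":[0,0,-0.01],"spin":0},{"offset":[0,0,-0.01],"spin":0}]'
```

```text
clock: 25.17
eef_pos: [541.2, 334.8, 66.6]
eef_rot: [3.137, -0.457, 1.457]
wrist_force: [0.5, -0.4, -1.8]
finger_gap: 12.8
clock: 25.83
eef_pos: [541.9, 334.7, 58.2]
eef_rot: [3.136, -0.458, 1.458]
wrist_force: [-3.1, -6.4, 11.4]
finger_gap: 13.0
```

```bash
python3 -m crank '[{"offset":[0,0,0],"spin":0},{"offset":[0,0,0],"spin":0},{"offset":[0,0,0],"spin":0},{"offset":[0,0,0],"spin":0},{"offset":[0,0,0],"spin":0},{"offset":[0,0,0],"spin":0},{"offset":[0,0,0],"spin":0},{"offset":[0,0,0],"spin":0}]' 0.5; python3 -m crank '[{"offset":[-0.002,-0.015,0],"spin":0},{"offset":[-0.005,-0.035,0],"spin":0},{"offset":[-0.009,-0.065,0.01],"spin":0},{"offset":[-0.014,-0.1,0.03],"spin":0},{"offset":[-0.018,-0.13,0.06],"spin":0},{"offset":[-0.018,-0.13,0.1],"spin":0},{"offset":[-0.018,-0.13,0.14],"spin":0},{"offset":[-0.018,-0.13,0.18],"spin":0}]'; python3 - <<'E'
from g import *
from cell import manip
p=manip.camera('top');q=manip.camera('side')
z=lambda i:cv2.resize(i,None,fx=4,fy=4,interpolation=cv2.INTER_CUBIC)
cv2.imwrite('pics/j.png',np.hstack([z(p['pixels'][160:260,90:190,::-1]),z(q['pixels'][230:330,340:440,::-1])]))
E
```

```text
clock: 26.5
eef_pos: [541.9, 334.7, 58.1]
eef_rot: [3.136, -0.458, 1.458]
wrist_force: [0.5, 0.2, -0.7]
finger_gap: 47.0
clock: 27.17
eef_pos: [523.6, 203.9, 240.2]
eef_rot: [3.136, -0.458, 1.456]
wrist_force: [0.6, 1.0, 0.3]
finger_gap: 46.9
```

View pics/j.png

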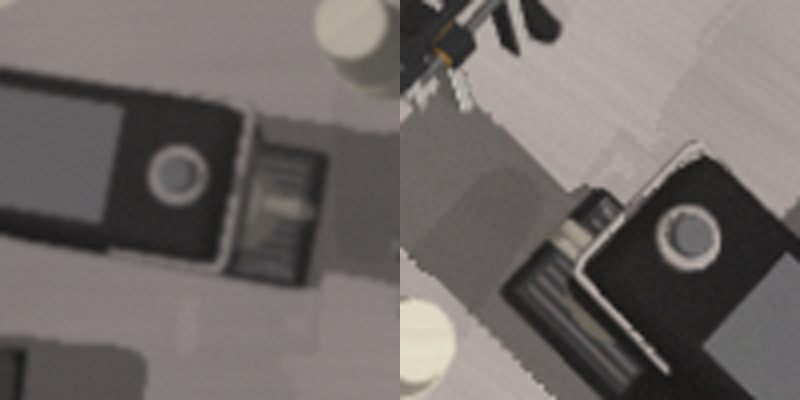

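```bash
python3 -m crank '[{"offset":[0,0.01,0.035],"spin":0},{"offset":[0.003,0.03,0.065],"spin":0},{"offset":[0.007,0.06,0.075],"spin":0},{"offset":[0.012,0.095,0.075],"spin":0},{"offset":[0.016,0.13,0.075],"spin":0},{"offset":[0.02,0.158,0.075],"spin":0},{"offset":[0.021,0.174,0.075],"spin":0},{"offset":[0.021,0.174,0.075],"spin":0}]' 0; python3 - <<'E'
from g import *
from cell import manip
p=manip.camera('top');q=manip.camera('side')
cv2.imwrite('pics/k.png',q['pixels'][230:330,340:440,::-1]);s=manip.read_state();print(s['eef_pos'],s['finger_gap'])
T=lambda x,y:('top',90+(x+.5)/4-.5,160+(y+.5)/4-.5); S=lambda x,y:('side',340+(x-400+.5)/4-.5,230+(y+.5)/4-.5)
print(at_z(*T(311,210),102),tri(T(305,208),S(562,232)))
E
```

```text
clock: 27.93
eef_pos: [546.1, 381.7, 318.3]
eef_rot: [3.126, -0.46, 1.464]
wrist_force: [0.4, -0.4, -0.9]
finger_gap: 0.7
[546.56448868 378.93521088 318.87221539] -0.005804349546014678
[537.15234264 312.91159672] [541.53482764 326.12012237  73.25951745]
```

```bash
python3 -m crank '[{"offset":[-0.001,-0.001,-0.012],"spin":0},{"offset":[-0.002,-0.001,-0.02],"spin":0},{"offset":[-0.002,-0.001,-0.025],"spin":0},{"offset":[-0.002,-0.001,-0.028],"spin":0},{"offset":[-0.002,-0.001,-0.031],"spin":0},{"offset":[-0.002,-0.001,-0.034],"spin":0},{"offset":[-0.002,-0.001,-0.034],"spin":0},{"offset":[-0.002,-0.001,-0.034],"spin":0}]'; python3 -c "
from cell import manip
s=manip.read_state();print(s['eef_pos'],s['wrist_force'])"
```

```text
clock: 28.7
eef_pos: [545.2, 377.9, 287.2]
eef_rot: [3.122, -0.463, 1.464]
wrist_force: [-1.2, -3.7, 11.2]
finger_gap: 0.5
[545.19107557 377.9378138  287.20730812] [-1.17830536 -3.66074706 11.17085964]
```

```bash
python3 -m crank '[{"offset":[0,0,-0.002],"spin":0},{"offset":[0,0,-0.004],"spin":0},{"offset":[0,0,-0.004],"spin":0},{"offset":[0,0,-0.004],"spin":0},{"offset":[0,0,-0.004],"spin":0},{"offset":[0,0,-0.004],"spin":0},{"offset":[0,0,-0.004],"spin":0},{"offset":[0,0,-0.004],"spin":0}]'; python3 -m crank '[{"offset":[0,0,0.01],"spin":0},{"offset":[0,0,0.03],"spin":0},{"offset":[0,0,0.06],"spin":0},{"offset":[-0.005,-0.035,0.065],"spin":0},{"offset":[-0.01,-0.07,0.065],"spin":0},{"offset":[-0.015,-0.105,0.065],"spin":0},{"offset":[-0.02,-0.14,0.065],"spin":0},{"offset":[-0.02,-0.16,0.065],"spin":0}]'; python3 - <<'E'
from g import *
from cell import manip
p=manip.camera('top');q=manip.camera('side')
z=lambda i:cv2.resize(i,None,fx=4,fy=4,interpolation=cv2.INTER_CUBIC)
cv2.imwrite('pics/l.png',np.hstack([z(p['pixels'][160:260,90:190,::-1]),z(q['pixels'][230:330,340:440,::-1])]))
E
```

```text
clock: 29.37
eef_pos: [545.6, 378.1, 286.8]
eef_rot: [3.118, -0.466, 1.466]
wrist_force: [-7.8, -7.2, 20.0]
finger_gap: -0.0
clock: 30.03
eef_pos: [525.0, 215.4, 352.5]
eef_rot: [3.116, -0.466, 1.465]
wrist_force: [0.9, 0.8, 0.3]
finger_gap: 0.6
```

View pics/l.png

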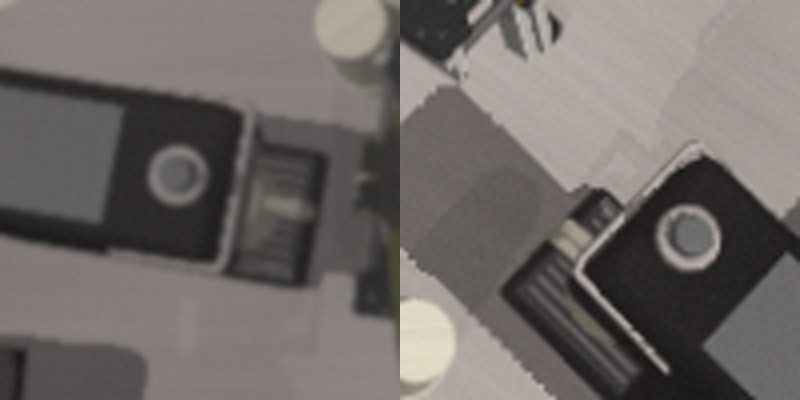

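```bash
python3 -c "
from cell import manip
print(manip.sign_off())"
```

```text
the job is handed in; nothing more can be done
None
```

The hot chocolate is made and I handed the job in at about 30 s of the 64 s. No verdict was reported, so the results below rest on my own checks.

**What I did**
- **Lean:** the rows only shift and turn the tool, so I leaned it back to about 26° by repeatedly driving at the reach limit, about 1.5° per call.
- **Mug:** I gripped the white mug by its handle.
- **Dispenser:** I pushed the paddle about 38 mm, held for 0.7 s, then drew the mug away.
- **Brewer:** I stood the mug on the drip tray, let go and backed off. I then pressed the button with shut fingers and moved clear.

**Last checks**
- **Portion:** after the draw, the top picture showed exactly three chocolates in the mug. The wrist force had read 5.3 N on the paddle and fell to zero when the mug was drawn off, as expected if the shutter closed. I could not see the shutter itself.
- **Mug position:** from the arm's pose at release, the mug is about 1 mm from the estimated nozzle axis. A rougher estimate from the visible handle end put it 5 to 10 mm short, still within the 20 mm allowed. The brewer's head hides the body and the chocolates, so uprightness and contents were not seen directly after placing.
- **Button:** the fingertips came to a hard stop at about the expected full travel, with 11 N rising to 20 N and only 0.4 mm more movement. Afterwards the button looked as it did before the press.
- **Bystanders:** I noticed no contact with them, but I did not measure their positions again at the end.

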